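# Swap a jug's push-and-turn safety cap for its press-on lid

## Task

Change the jug over to its press-on lid. Push the safety cap down firmly and, while it is held down, turn it counter-clockwise until it comes free; lift it off and stand it right way up in the steel tray. Then put the lid with the flat grip bar on the jug's neck and press it down until it is fully home and level, without disturbing the other things on the bench.

Things in the scene. Friction and masses are not known exactly. Their poses are not given: they have to be found in the camera images.
- neck (a point): Centre of the rim of the neck of a white plastic jug (body 120 x 100 mm, bracketed to the bench: it cannot move), 195 mm above the bench; z up, +x towards the jug's loop handle. Neck: 40 mm across outside, 32 mm bore, a broken flange 56 mm across 4 mm below the rim; the jug's shoulder is 42 mm below the rim.
- cap_center (a point): Black ribbed safety cap, locked on the neck at the start, about 180 g: round body 68 mm across, 32 mm high, round knob on top. This point is on its axis, 29 mm above its underside (half-way up), 3 mm below the flat top of the round body; z up. Locked, its underside is 15 mm below the neck rim and its x lies along the neck's x. Lifted by 30 mm it clears the neck.
- cap_knob (a point): Centre of the cap's plain round knob, on the cap's axis, 16 mm above the flat top of the round body; 24 mm across, 26 mm tall. Held down 7 to 9 mm, the cap turns counter-clockwise seen from above: free to lift from 0.95 rad, stop at about 1.25 rad; aim for 1.15 (at the stop the knob just slips in the fingers). Let up before that, it stays caught under the flange.
- cap_liner (a joint): How far the cap is pushed down against its inner spring, m: 0 locked on the jug (spring 6 N), 0.009 fully down (13 N), -0.002 when the cap is off. The cap can turn only while pushed down by more than 6 mm (11 N).
- tray: Shallow square steel tray, fixed on the bench left or right of the jug, empty: 150 x 150 mm outside, walls 4 mm thick and 18 mm high, floor 4 mm thick. Origin: centre of its underside, on the bench; x, y along its sides.
- lid_center (a point): Black press-on lid standing on the bench on the other side of the jug, about 60 g: round body 73 mm across, 39 mm high, open below (63 mm across inside, 34 mm deep), flat grip bar on top 50 mm long (x), 14 mm wide (y), 28 mm tall. This point is on its axis, 33.5 mm above its underside (half-way up), 5.5 mm below the flat top of the round body; z up. It may sit on the neck at any yaw.
- seal (a joint): How far the rubber seal collar (70 mm across, round the foot of the neck) is pressed down, m: 0 at the start, 0.006 home. Stiff (8 N), no spring: it stays. The lid set loosely on the neck rests on it with its underside 28 mm below the rim; 10 to 15 N on the lid drives both down 6 mm until the lid's inside meets the rim, its underside 34 mm below it.
- spray_can: Bystander: aluminium spray can, 60 mm across, 170 mm tall, beyond the jug. Leave it alone.
- screw_jar: Bystander: glass jar, 66 mm across, 90 mm tall, beyond the jug. Leave it alone.
- tape_roll: Bystander: roll of tape lying flat, 80 mm across, 24 mm high, between the robot and the jug. Leave it alone.
- offcut: Bystander: wood offcut 140 x 45 x 30 mm, between the robot and the jug. Leave it alone.
- screwdriver: Bystander: screwdriver lying on the bench beyond the left place. Leave it alone.
- wrench: Bystander: wrench lying on the bench beyond the right place. Leave it alone.
- mug: Bystander: white mug, 76 mm across, 85 mm tall, near the robot on the left. Leave it alone.

How it is judged:
By the outcome, as a careful person would: the job done as asked, in the order asked, and still so for the second after the job is handed in, with the robot touching nothing.
It also fails if it takes over 61 s, if anything falls off the work surface, if the arm or the gripper's body presses on something with over 40 N, if the wrist force passes 120 N, or if a joint passes its speed limit or range.

## Robot

A 6-joint arm with a two-finger parallel gripper is mounted at the origin on the work surface. World frame = base frame: x ahead of the robot, y to its left, z up, the work surface at z = 0. Lengths are in m, angles in rad, forces in N, time in s.
With the tool pointing down it reaches from about 0.25 to 0.725 m from the base axis. Payload 4 kg.
Tool frame: the origin (TCP) lies on the centre line of the jaws, within the pads' length; the fingertips stand 11 mm ahead of it and the grasp point (between the pads) lies 8 mm behind it (bot.nose_length is the distance from the TCP to the fingertips, in m); z points along the fingers, y is the direction in which the jaws open and shut (so a half turn about z gives the same grasp; the last joint's range is limited). The gripper opens to 85 mm and grips with 20 to 120 N. Pads are 22 mm wide; open, the fingers measure 114 mm over their backs; the gripper's body (76 mm by 85 mm) begins 54 mm behind the grasp point. The pads swing forward as they close: fully open they stand 13 mm farther back than shut.
Start: joints at [-1.261, 0.241, 0.005, 1.335, 0, 1.571], TCP at [0.152, -0.476, 0.242] pointing down, gripper open.
Joint ranges: [-2.72, 2.72], [-1.05, 1.87], [-1.09, 1.28], [-1.99, 2.15], [-1.42, 1.44], [-3.14, 3.14]. Speed limits (rad/s): [2.79, 2.79, 3.14, 3.14, 3.14, 3.14].

## Interface

Orientations are given as a unit quaternion [x, y, z, w].
In Python, from workcell import bot gives the robot as it stands.
- The arm moves only by the tool play_rows, never from a script. Its argument "plan" is one flat list of numbers, 6 for each row, row after row: the shift along the tool's x, y, z in mm, then the turn, a rotation vector about the tool's x, y, z in rad. A call has 1 to 20 rows; each row shifts and turns the commanded pose from where the row before left it, along the tool's axes as they then stand; what a row does not reach is not made up. A row lasts 1/8 s, in which the tool goes at most 62.5 mm and 10.7 degrees, less where a joint would pass 70% of its speed; a pose out of reach is approached as far as the arm can. A call with a gripper value outside its range is refused whole. "hand" is the opening in per cent of the stroke, from 0 (shut) to 100 (fully open), set as the call begins (left out, the last holds). The fingers move at their own pace and stop on an object; the grip force is fixed at half the most. Time passes only in rows, so rows that do not move let the fingers close. It gives the time, the measured TCP pose, the force and the opening at its end, in the units of the state.
- bot.get_obs(): the state, without advancing time (a new reading comes with each control period).
- bot.camera(name): name is "scene" or "top" or "wrist"; returns a dict with "frame" (480x640x3 uint8, blue, green, red), "range_z" (480x640 float32, m along the optical axis (not along the pixel's ray), 0 where there is no reading), "K" (3x3 intrinsics, pixels), "cam_to_world" (4x4, takes a point from camera to world coordinates). Camera axes: x right, y down, z forward; pixel columns grow to the right and rows downward; lengths in m; the calibration is good to about 2 mm. A picture is of the moment at which its call begins.
- bot.job_done(): hands the job in, once; it reports no verdict.
Trained networks look in the newest picture that a camera, given by its name, has taken for a name from the list of things; names that differ only in an ending like _2 or _b are one class to them, and where a whole thing is asked for, a point or a joint stands for the part that bears it (a point fixed in the world has none). Each returns a list of dicts, best first, with "p" (0 to 1); they miss things now and then, are a little off and sometimes report something else, mostly with a low value. They report only what shows in the picture. A call takes as long as a camera call.
- bot.outline_of(query, camera): "mask" (480x640 bool, what is visible of it) and "point" ([row, column] in pixels, amid what is visible of it).
The state is a dict: "clock": time; "joint_pos": joint angles; "joint_vel": joint speeds; "tau": joint torques, N m; "eef_pos": TCP position; "tool_rot": TCP orientation; "ft_force": force on the tool from outside, world axes, zero at the start; "ft_torque": the same for the moment, N m; "grip_width": finger opening in m.
Only numpy, scipy, OpenCV 4.12 (cv2) and the standard library are available. Lean on these libraries where they do the work, as an engineer would, in place of code of your own. Each camera call takes 0.05 s, during which the arm holds its last target.

## Working session

There is one attempt and no reset: what is moved stays moved. The work goes in short steps, Python scripts to look and compute and a tool call to move; the robot and the scene stay as the last step left them, time stands still between calls to the robot, and variables do not carry over. Pictures are saved under pics/ and viewed, and the job is handed in when it is done.

Besides the shell and the picture viewer there is one more tool, called after "Call:" as a command line: name --argument value ..., lists and objects as JSON in quotes. play_rows: Moves the arm, as the interface text tells. Its arguments: {"type":"object","properties":{"plan":{"type":"array","items":{"type":"number"}},"hand":{"type":"number"}},"required":["plan"]}

```bash
ls; mkdir -p pics; cat > h.py <<'E'
import numpy as np, cv2
from workcell import bot
def shot(cam,name):
    c=bot.camera(cam); cv2.imwrite(f'pics/{name}.png',c['frame']); return c
def cloud(c,mask=None):
    d=c['range_z']; m=d>0
    if mask is not None: m&=mask
    v,u=np.nonzero(m); z=d[v,u]; K=c['K']
    p=np.stack([(u-K[0,2])*z/K[0,0],(v-K[1,2])*z/K[1,1],z,np.ones_like(z)])
    return (c['cam_to_world']@p)[:3].T
E
python3 - <<'E'
from h import *
o=bot.get_obs(); print({k:np.round(v,3) for k,v in o.items()}, bot.nose_length)
for cam in ['scene','top']:
    c=shot(cam,cam+'0'); print(cam,c['cam_to_world'].round(3).tolist(),c['K'].round(1).tolist())
    for q in ['neck','cap_center','cap_knob','tray','lid_center','spray_can','mug','screw_jar','offcut','tape_roll']:
        for r in bot.outline_of(q,cam)[:2]:
            P=cloud(c,r['mask'])
            print(q,round(r['p'],2),np.round(r['point']),r['mask'].sum(), np.percentile(P,[2,50,98],axis=0).round(3).tolist() if len(P) else None)
E
```

```text
pics
{'clock': np.float64(0.0), 'joint_pos': array([-1.261,  0.241,  0.004,  1.335,  0.   ,  1.571]), 'joint_vel': array([ 0.001, -0.   ,  0.001, -0.001,  0.002,  0.001]), 'tau': array([ 1.0000e-03, -3.7232e+01,  2.5241e+01,  1.7000e-02, -0.0000e+00,
       -0.0000e+00]), 'eef_pos': array([ 0.152, -0.476,  0.241]), 'tool_rot': array([ 0.988,  0.154, -0.   , -0.001]), 'ft_force': array([-0.643,  0.774,  0.24 ]), 'ft_torque': array([-0.028, -0.008, -0.042]), 'grip_width': np.float64(0.085)} 0.011
scene [[-0.78, 0.474, -0.409, 0.864], [0.626, 0.578, -0.524, 0.442], [-0.012, -0.665, -0.747, 0.78], [0.0, 0.0, 0.0, 1.0]] [[448.9, 0.0, 310.9], [0.0, 448.9, 234.7], [0.0, 0.0, 1.0]]
neck 0.71 [294. 299.] 5812 [[0.52, -0.021, 0.004], [0.597, 0.063, 0.104], [0.648, 0.1, 0.166]]
cap_center 0.77 [241. 299.] 1349 [[0.539, 0.002, 0.183], [0.577, 0.04, 0.211], [0.602, 0.064, 0.238]]
cap_knob 0.63 [209. 236.] 3105 [[0.451, -0.363, -0.0], [0.531, -0.28, 0.004], [0.61, -0.194, 0.018]]
cap_knob 0.58 [239. 299.] 1418 [[0.537, -0.002, 0.168], [0.576, 0.04, 0.211], [0.602, 0.064, 0.238]]
tray 0.77 [209. 23
[... 1563 characters left out ...]
pray_can 0.96 [151. 288.] 1496 [[0.678, 0.033, 0.019], [0.692, 0.059, 0.162], [0.731, 0.086, 0.173]]
mug 0.91 [350. 184.] 1827 [[0.29, 0.208, 0.001], [0.323, 0.256, 0.032], [0.359, 0.303, 0.087]]
screw_jar 0.73 [151. 356.] 1136 [[0.692, -0.1, 0.01], [0.712, -0.07, 0.089], [0.749, -0.042, 0.094]]
offcut 0.65 [335. 376.] 1763 [[0.302, -0.145, 0.012], [0.366, -0.115, 0.03], [0.433, -0.086, 0.033]]
offcut 0.52 [230. 311.] 91 [[0.534, -0.002, 0.152], [0.539, 0.016, 0.166], [0.557, 0.044, 0.189]]
tape_roll 0.76 [333. 239.] 863 [[0.335, 0.094, 0.003], [0.371, 0.134, 0.024], [0.408, 0.169, 0.027]]
tape_roll 0.66 [153. 356.] 1124 [[0.692, -0.099, 0.011], [0.711, -0.07, 0.089], [0.748, -0.041, 0.094]]
```

View pics/scene0.png

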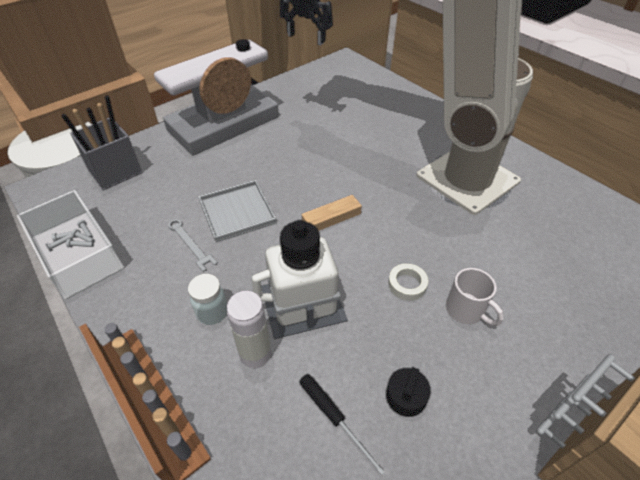

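View pics/top0.png

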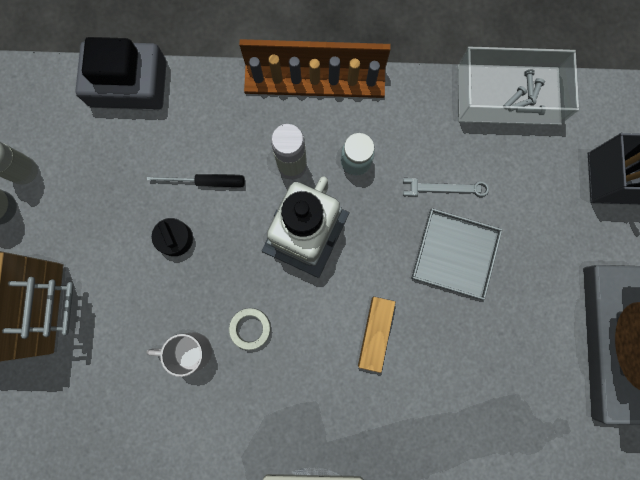

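```bash
python3 - <<'E'
from h import *
def circ(p):
    c,r=cv2.minEnclosingCircle(p.astype(np.float32)*1000); return np.round(c,1),round(r,1)
for cam in ['scene','top']:
    c=bot.camera(cam); P=cloud(c)
    d=np.hypot(P[:,0]-.57,P[:,1]-.03)<.05
    k=P[d&(P[:,2]>.234)&(P[:,2]<.25)]; print(cam,'knobtop',len(k),k.mean(0).round(4),circ(k[:,:2]))
    k=P[d&(P[:,2]>.208)&(P[:,2]<.216)]; print('captop',len(k),k.mean(0).round(4),np.median(k[:,2]),circ(k[:,:2]))
    d=np.hypot(P[:,0]-.55,P[:,1]-.297)<.06
    k=P[d&(P[:,2]>.064)&(P[:,2]<.08)]; print('bar',len(k),k.mean(0).round(4),cv2.minAreaRect((k[:,:2]*1000).astype(np.float32)))
    k=P[d&(P[:,2]>.036)&(P[:,2]<.042)]; print('lidtop',len(k),np.median(k[:,2]),circ(k[:,:2]))
    d=(abs(P[:,0]-.53)<.1)&(abs(P[:,1]+.28)<.1)
    k=P[d&(P[:,2]>.012)&(P[:,2]<.025)]; print('tray',len(k),cv2.minAreaRect((k[:,:2]*1000).astype(np.float32)))
E
```

```text
scene knobtop 127 [0.5689 0.0316 0.2374] (array([568.1,  31.1]), 11.9)
captop 745 [0.5717 0.0352 0.2116] 0.21161250331810455 (array([568. ,  30.7]), 34.4)
bar 244 [0.5475 0.2969 0.0668] ((546.7677612304688, 296.5274658203125), (50.50151062011719, 13.725024223327637), 27.238555908203125)
lidtop 1098 0.03891800220674302 (array([546.1, 296. ]), 36.9)
tray 467 ((529.62646484375, -279.4146728515625), (155.066162109375, 150.33663940429688), 74.57896423339844)
top knobtop 169 [0.5685 0.0294 0.2381] (array([568.9,  29.6]), 11.7)
captop 1108 [0.5676 0.0292 0.2122] 0.21222114910950812 (array([569. ,  29.8]), 34.8)
bar 186 [0.548  0.2956 0.0672] ((547.966064453125, 295.8460388183594), (50.81536865234375, 14.63662052154541), 26.828540802001953)
lidtop 712 0.03920874530581325 (array([547.7, 296.4]), 36.9)
tray 703 ((531.2833251953125, -279.98516845703125), (151.5645751953125, 151.00991821289062), 74.6031494140625)
```

The pictures agree with the measurements:
- Cap at top pixel (303,212), about (0.5685, 0.030), with the knob top at z 0.238.
- Lid at (173,238), about (0.547, 0.296), with its bar at 27° yaw.
- Tray at (459,253), about (0.530, -0.280).

I'll raise the tool first and turn its yaw.

Call:
play_rows --plan '[0,0,-40,0,0,0,0,0,-40,0,0,0,0,0,0,0,0,-0.18,0,0,0,0,0,-0.18,0,0,0,0,0,-0.18,0,0,0,0,0,-0.18,0,0,0,0,0,-0.18]' --hand 60

```text
clock: 2.08
eef_pos: [0.1524, -0.4762, 0.3223]
tool_rot: [0.821, 0.571, 0.0, 0.0]
ft_force: [0.7, -0.2, -0.5]
grip_width: 0.0512
```

```bash
cat >> h.py <<'E'
from scipy.spatial.transform import Rotation as R
def delta(t):
    o=bot.get_obs(); r=R.from_quat(o['tool_rot']); x=r.as_matrix()[:,0]
    print('clk',round(float(o['clock']),2),'pos',o['eef_pos'].round(4),'yaw',round(np.arctan2(x[1],x[0]),3),'zax',r.as_matrix()[:,2].round(3),'q',o['joint_pos'].round(2),'F',o['ft_force'].round(1),'w',round(float(o['grip_width']),4))
    if t is not None: print('tool delta mm',(r.as_matrix().T@(np.array(t)-o['eef_pos'])*1000).round(1))
E
python3 -c "
from h import *
delta([.5685,.0303,.325])"
```

```text
clk 2.08 pos [ 0.1524 -0.4762  0.3223] yaw 1.216 zax [ 0. -0. -1.] q [-1.26  0.22  0.19  1.54  0.    0.66] F [ 0.7 -0.2 -0.5] w 0.0512
tool delta mm [619.5 214.   -2.7]
```

Call:
play_rows --plan '[51.6,17.8,0,0,0,0,51.6,17.8,0,0,0,0,51.6,17.8,0,0,0,0,51.6,17.8,0,0,0,0,51.6,17.8,0,0,0,0,51.6,17.8,0,0,0,0,51.6,17.8,0,0,0,0,51.6,17.8,0,0,0,0,51.6,17.8,0,0,0,0,51.6,17.8,0,0,0,0,51.6,17.8,0,0,0,0,51.6,17.8,0,0,0,0,0,0,0,0,0,0,0,0,0,0,0,0]'

```text
clock: 3.82
eef_pos: [0.5707, 0.0276, 0.3219]
tool_rot: [0.822, 0.569, -0.001, -0.0]
ft_force: [-0.7, -0.4, -0.3]
grip_width: 0.0513
```

```bash
python3 -c "
from h import *
delta([.5685,.0303,.226])
c=shot('wrist','w1')"
```

```text
clk 3.83 pos [0.5707 0.0276 0.3219] yaw 1.21 zax [-0.001 -0.    -1.   ] q [ 0.05  0.37  0.4   1.59 -0.    1.98] F [-0.7 -0.4 -0.3] w 0.0513
tool delta mm [ 1.9 -2.9 95.9]
```

View pics/w1.png

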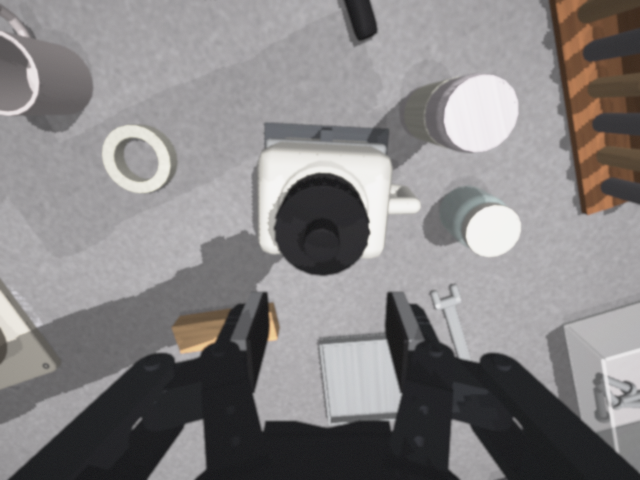

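The wrist view shows the knob at about (322,235), between the fingers, and nothing in the way. I'll check its position with this camera's depth.

```bash
python3 -c "
from h import *
P=cloud(bot.camera('wrist'))
d=np.hypot(P[:,0]-.5685,P[:,1]-.03)<.045
for lo,hi in((.234,.245),(.206,.216)):
    k=P[d&(P[:,2]>lo)&(P[:,2]<hi)]; c,r=cv2.minEnclosingCircle(k[:,:2].astype(np.float32)); print(len(k),np.median(k[:,2]),c,r)
delta([.5685,.0303,.226])"
```

```text
1003 0.23770052346040113 (0.5663573741912842, 0.030539775267243385) 0.011977380141615868
5628 0.21177928754098235 (0.5662767887115479, 0.030584905296564102) 0.035228993743658066
clk 3.92 pos [0.5704 0.0267 0.3227] yaw 1.209 zax [ 0. -0. -1.] q [ 0.05  0.37  0.39  1.59 -0.    1.98] F [ 0.2 -0.4  0.9] w 0.051
tool delta mm [ 2.7 -3.  96.7]
```

Call:
play_rows --plan '[2.6,-3.3,24,0,0,0,0,0,24,0,0,0,0,0,24,0,0,0,0,0,24,0,0,0,0,0,0,0,0,0,0,0,0,0,0,0]'

```text
clock: 4.68
eef_pos: [0.5691, 0.0305, 0.2278]
tool_rot: [0.823, 0.568, 0.001, 0.001]
ft_force: [0.4, 0.3, 0.0]
grip_width: 0.051
```

Call:
play_rows --plan '[0,0,0,0,0,0,0,0,0,0,0,0,0,0,0,0,0,0,0,0,0,0,0,0,0,0,0,0,0,0,0,0,0,0,0,0]' --hand 0

```text
clock: 5.42
eef_pos: [0.569, 0.0313, 0.2275]
tool_rot: [0.823, 0.569, 0.001, 0.0]
ft_force: [-2.3, 0.2, 6.8]
grip_width: 0.022
```

```bash
python3 -c "
from h import *
delta([.568,.0304,.226])"
```

```text
clk 5.42 pos [0.569  0.0313 0.2275] yaw 1.21 zax [ 0.002 -0.    -1.   ] q [ 0.05  0.39  0.17  1.35 -0.    1.99] F [-2.3  0.2  6.8] w 0.022
tool delta mm [-1.2 -0.7  1.5]
```

Call:
play_rows --plan '[0,0,3,0,0,0,0,0,3,0,0,0,0,0,2,0,0,0,0,0,0,0,0,0,0,0,0,0,0,0]'

```text
clock: 6.05
eef_pos: [0.5691, 0.0313, 0.2203]
tool_rot: [0.823, 0.569, 0.001, 0.001]
ft_force: [-4.0, -0.3, 9.2]
grip_width: 0.0217
```

```bash
python3 -c "
from h import *
delta(None)
for cam in ['scene','wrist']:
    P=cloud(shot(cam,cam+'p'))
    d=np.hypot(P[:,0]-.568,P[:,1]-.03)<.033
    k=P[d&(P[:,2]>.195)&(P[:,2]<.216)]; print(len(k),np.percentile(k[:,2],[10,30,50,70,90]).round(4))
"
```

```text
clk 6.05 pos [0.5691 0.0313 0.2203] yaw 1.21 zax [ 0.002 -0.    -1.   ] q [ 0.05  0.39  0.15  1.33 -0.    1.99] F [-4.  -0.3  9.2] w 0.0217
552 [0.2024 0.2035 0.2039 0.2046 0.2085]
7594 [0.2033 0.2038 0.2042 0.2045 0.2054]
```

The cap top is now at z≈0.204, which is about 8 mm down. I'll turn it CCW 1.15 rad while holding it there.

Call:
play_rows --plan '[0,0,0.6,0,0,0,0,0,0,0,0,-0.115,0,0,0,0,0,-0.115,0,0,0,0,0,-0.115,0,0,0,0,0,-0.115,0,0,0,0,0,-0.115,0,0,0,0,0,-0.115,0,0,0,0,0,-0.115,0,0,0,0,0,-0.115,0,0,0,0,0,-0.115,0,0,0,0,0,-0.115,0,0,0,0,0,0,0,0,0,0,0,0]'

```text
clock: 7.78
eef_pos: [0.5677, 0.0318, 0.2195]
tool_rot: [0.381, 0.925, 0.0, -0.0]
ft_force: [-6.2, 1.0, 10.1]
grip_width: 0.0217
```

```bash
python3 -c "
from h import *
delta(None)
for cam in ['scene','wrist']:
    P=cloud(shot(cam,cam+'t'))
    d=np.hypot(P[:,0]-.568,P[:,1]-.03)<.033
    k=P[d&(P[:,2]>.195)&(P[:,2]<.216)]; print(len(k),np.percentile(k[:,2],[10,30,50,70,90]).round(4))
print(bot.get_obs()['ft_torque'])
"
```

```text
clk 7.78 pos [0.5677 0.0318 0.2195] yaw 2.361 zax [-0.001  0.001 -1.   ] q [0.06 0.39 0.15 1.33 0.   0.84] F [-6.2  1.  10.1] w 0.0217
572 [0.2017 0.2025 0.2031 0.2036 0.2046]
7245 [0.2027 0.2031 0.2035 0.2038 0.2055]
[0.14314126 1.48560979 0.08578604]
```

View pics/wristt.png

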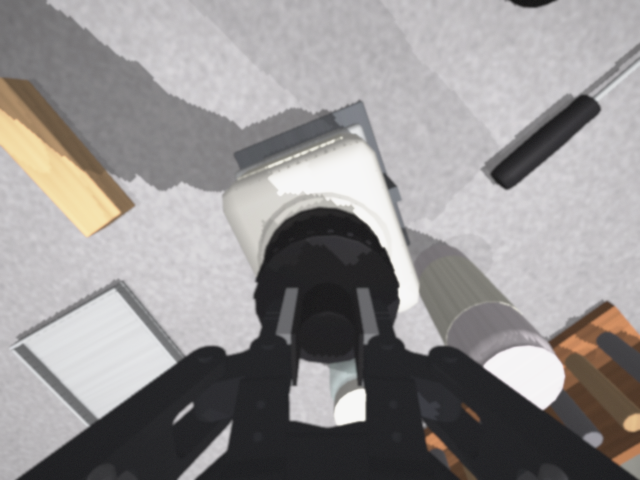

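View pics/wristp.png

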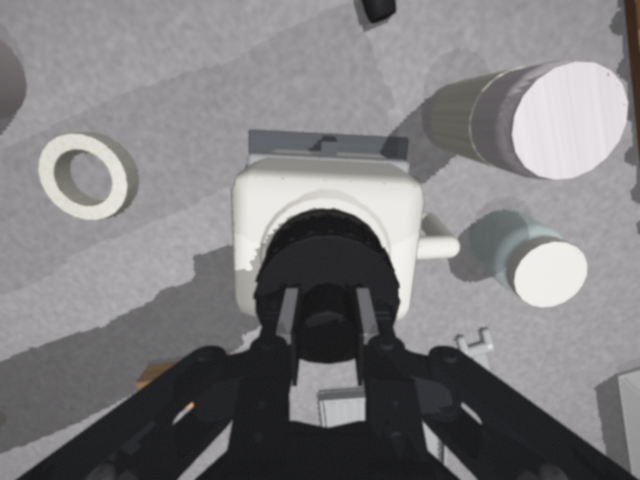

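Both views show the knob gripped between the pads at about (327,325), and the tool has turned 1.15 rad. I'll lift gently and watch the force.

Call:
play_rows --plan '[0,0,-4,0,0,0,0,0,-4,0,0,0,0,0,-4,0,0,0,0,0,-2,0,0,0,0,0,0,0,0,0]'

```text
clock: 8.5
eef_pos: [0.5681, 0.0311, 0.2306]
tool_rot: [0.381, 0.925, -0.001, -0.001]
ft_force: [-4.4, 0.8, -1.5]
grip_width: 0.0216
```

Call:
play_rows --plan '[0,0,-10,0,0,0,0,0,-20,0,0,0,0,0,-30,0,0,0,0,0,-30,0,0,0,0,0,0,0,0,0]'

```text
clock: 9.12
eef_pos: [0.5714, 0.031, 0.3253]
tool_rot: [0.381, 0.924, 0.002, 0.004]
ft_force: [-0.1, -0.6, -1.9]
grip_width: 0.0219
```

```bash
python3 -c "
from h import *
c=shot('scene','lift')
P=cloud(c); d=np.hypot(P[:,0]-.568,P[:,1]-.03)<.024; k=P[d&(P[:,2]>.15)]; print(np.histogram(k[:,2],bins=np.arange(.15,.36,.01)))
delta([.530,-.2797,.315])"
```

```text
(array([  2,  99, 121, 122, 251,   0,   0,   0,   0,   0,   0,   0,   0,
         0,   0, 247,  40,  37,  40,   9]), array([0.15, 0.16, 0.17, 0.18, 0.19, 0.2 , 0.21, 0.22, 0.23, 0.24, 0.25,
       0.26, 0.27, 0.28, 0.29, 0.3 , 0.31, 0.32, 0.33, 0.34, 0.35]))
clk 9.18 pos [0.5704 0.0311 0.3231] yaw 2.36 zax [ 0.005 -0.    -1.   ] q [ 0.05  0.37  0.39  1.59 -0.    0.84] F [-0.   0.1 -2.3] w 0.0219
tool delta mm [-190.3 -248.9    7.9]
```

View pics/lift.png

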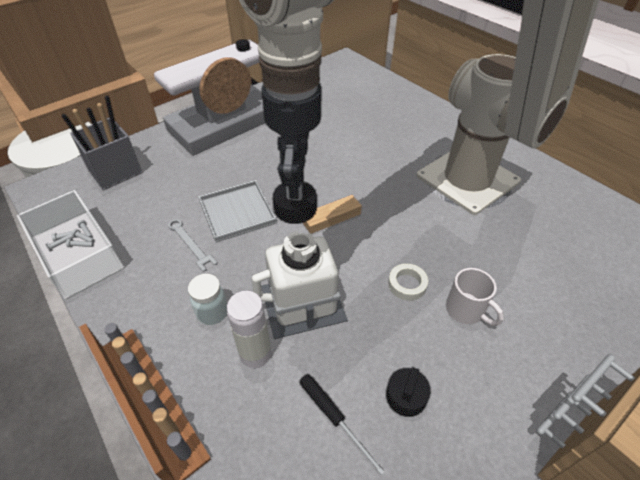

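The cap is off at scene (295,202) and the neck shows at (300,245). I'll carry the cap to above the tray.

Call:
play_rows --plan '[-15,-20,0,0,0,0,-30,-40,0,0,0,0,-33,-42,0,0,0,0,-33,-42,0,0,0,0,-33,-42,0,0,0,0,-31,-41,0,0,0,0,-15,-22,0,0,0,0,0,0,60,0,0,0,0,0,60,0,0,0,0,0,60,0,0,0,0,0,0,0,0,0,0,0,0,0,0,0]'

```text
clock: 10.68
eef_pos: [0.5292, -0.2799, 0.143]
tool_rot: [0.381, 0.925, -0.0, 0.001]
ft_force: [0.3, -0.7, -1.0]
grip_width: 0.0219
```

```bash
python3 -c "
from h import *
delta([.530,-.2797,.054])
for cam in('scene','top'):
    c=shot(cam,cam+'tr'); P=cloud(c)
    k=P[(np.hypot(P[:,0]-.568,P[:,1]-.03)<.026)&(abs(P[:,2]-.196)<.003)]; print(cam,'rim',len(k),np.median(k[:,2]),cv2.minEnclosingCircle(k[:,:2].astype(np.float32)))
"
```

```text
clk 10.68 pos [ 0.5292 -0.2799  0.143 ] yaw 2.36 zax [ 0.002 -0.001 -1.   ] q [-0.49  0.49  0.11  1.18 -0.    0.3 ] F [ 0.3 -0.7 -1. ] w 0.0219
tool delta mm [-0.2  0.7 89. ]
scene rim 124 0.19442795515368688 ((0.5659340620040894, 0.03210548684000969), 0.022980891168117523)
top rim 177 0.19499933300571337 ((0.5683802366256714, 0.03071410581469536), 0.026029592379927635)
```

View pics/scenetr.png

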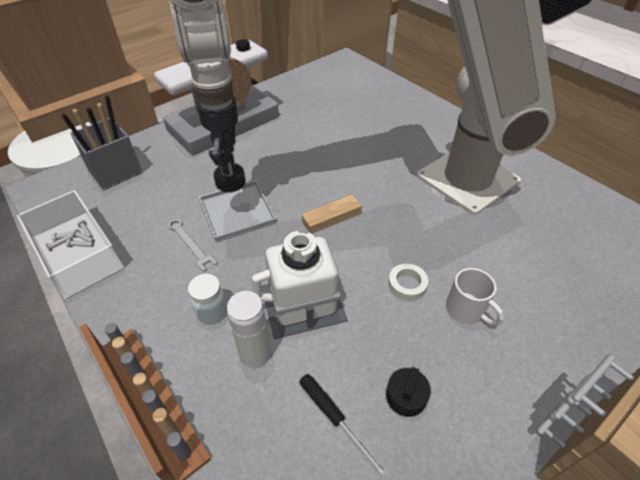

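The cap at (230,177) hangs over the tray, and the jug's surroundings are unchanged. I'll lower it.

Call:
play_rows --plan '[0,0,30,0,0,0,0,0,30,0,0,0,0,0,20,0,0,0,0,0,4,0,0,0,0,0,3,0,0,0,0,0,2,0,0,0,0,0,0,0,0,0,0,0,0,0,0,0]'

```text
clock: 11.78
eef_pos: [0.5285, -0.2795, 0.0532]
tool_rot: [0.381, 0.925, -0.0, 0.0]
ft_force: [-0.3, 0.3, -2.2]
grip_width: 0.0222
```

Call:
play_rows --plan '[0,0,1.5,0,0,0,0,0,0,0,0,0,0,0,0,0,0,0]'

```text
clock: 12.15
eef_pos: [0.5285, -0.2797, 0.052]
tool_rot: [0.381, 0.925, -0.0, 0.001]
ft_force: [-0.9, 0.2, 5.1]
grip_width: 0.0222
```

Call:
play_rows --plan '[0,0,0,0,0,0,0,0,0,0,0,0,0,0,0,0,0,0,0,0,0,0,0,0]' --hand 60

```text
clock: 12.65
eef_pos: [0.5282, -0.2793, 0.051]
tool_rot: [0.381, 0.925, 0.0, -0.0]
ft_force: [-0.0, 0.7, -0.0]
grip_width: 0.0511
```

Call:
play_rows --plan '[0,0,-20,0,0,0,0,0,-50,0,0,0,0,0,-60,0,0,0,0,0,-60,0,0,0,0,0,-60,0,0,0,0,0,0,0,0,0]'

```text
clock: 13.4
eef_pos: [0.5305, -0.2805, 0.3079]
tool_rot: [0.381, 0.925, -0.001, 0.006]
ft_force: [1.0, -0.6, 0.0]
grip_width: 0.0514
```

```bash
python3 -c "
from h import *
delta([.547,.296,.3])
c=shot('scene','s3'); P=cloud(c)
d=np.hypot(P[:,0]-.53,P[:,1]+.28)<.045
for z in(.036,.062):
    k=P[d&(abs(P[:,2]-z)<.004)]; print(z,len(k),np.median(k[:,2]),cv2.minEnclosingCircle(k[:,:2].astype(np.float32)))
P=cloud(shot('wrist','w3'))
"
```

```text
clk 13.4 pos [ 0.5305 -0.2805  0.3079] yaw 2.36 zax [ 0.011 -0.006 -1.   ] q [-0.49  0.43  0.44  1.57  0.    0.3 ] F [ 1.  -0.6  0. ] w 0.0514
tool delta mm [394.5 420.7   4.7]
0.036 356 0.03535004652293561 ((0.5316563844680786, -0.2800932824611664), 0.03567460924386978)
0.062 64 0.06082671919138677 ((0.5304235816001892, -0.28068307042121887), 0.012693611904978752)
```

View pics/s3.png

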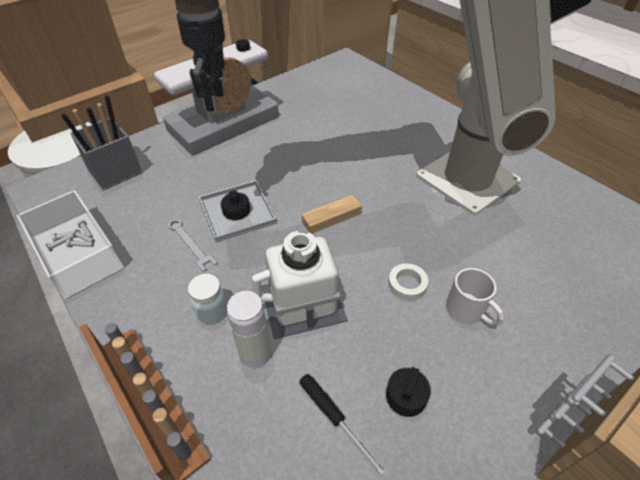

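The cap stands upright in the tray at (235,205): its flat top is at z≈0.036 and the knob is centred. Next I'll move above the lid and rotate to yaw 3.61.

Call:
play_rows --plan '[20,21,0,0,0,0,36,38,0,0,0,0,38,41,0,0,0,0,38,41,0,0,0,0,38,41,0,0,0,0,38,41,0,0,0,0,38,41,0,0,0,0,38,41,0,0,0,0,38,41,0,0,0,0,37,38,0,0,0,0,35.5,36.7,0,0,0,0,0,0,0,0,0,-0.178,0,0,0,0,0,-0.178,0,0,0,0,0,-0.178,0,0,0,0,0,-0.178,0,0,0,0,0,-0.178,0,0,0,0,0,-0.178,0,0,0,0,0,-0.182,0,0,60,0,0,0,0,0,60,0,0,0]' --hand 50

```text
clock: 16.0
eef_pos: [0.5438, 0.2967, 0.1779]
tool_rot: [-0.232, 0.973, -0.0, -0.001]
ft_force: [1.1, 0.8, 0.0]
grip_width: 0.0425
```

Call:
play_rows --plan '[0,0,0,0,0,0,0,0,0,0,0,0]'

```text
clock: 16.25
eef_pos: [0.5454, 0.2976, 0.1824]
tool_rot: [-0.232, 0.973, 0.0, 0.001]
ft_force: [0.9, -1.3, 0.3]
grip_width: 0.0426
```

```bash
python3 -c "
from h import *
delta([.547,.2962,.053])
P=cloud(shot('wrist','w4'))
d=np.hypot(P[:,0]-.547,P[:,1]-.296)<.05
k=P[d&(P[:,2]>.062)&(P[:,2]<.08)]; print('bar',len(k),np.median(k[:,2]),cv2.minAreaRect((k[:,:2]*1000).astype(np.float32)))
k=P[d&(abs(P[:,2]-.039)<.004)]; print(np.median(k[:,2]),cv2.minEnclosingCircle(k[:,:2].astype(np.float32)))
"
```

```text
clk 16.25 pos [0.5454 0.2976 0.1824] yaw -2.673 zax [ 0.001  0.001 -1.   ] q [0.5  0.51 0.25 1.3  0.   0.03] F [ 0.9 -1.3  0.3] w 0.0426
tool delta mm [ -0.6  -1.9 129.4]
bar 1278 0.0667344041913531 ((544.3668212890625, 296.0147399902344), (49.73259353637695, 13.923450469970703), 26.262693405151367)
0.038874047978105286 ((0.5446690917015076, 0.29608529806137085), 0.036474552005529404)
```

View pics/w4.png

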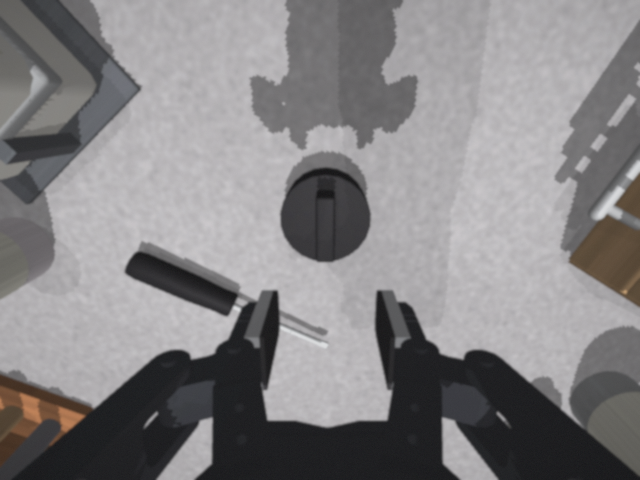

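The lid is centred between the fingers at (325,215) with the bar aligned; the screwdriver is clear of the grip. I'll descend and grip the bar.

Call:
play_rows --plan '[0,-1.5,40,0,0,0,0,0,40,0,0,0,0,0,30,0,0,0,0,0,12,0,0,0,0,0,6,0,0,0,0,0,0,0,0,0,0,0,0,0,0,0]'

```text
clock: 17.18
eef_pos: [0.5463, 0.2964, 0.0548]
tool_rot: [-0.232, 0.973, 0.0, 0.001]
ft_force: [-0.1, -0.1, 0.6]
grip_width: 0.0426
```

Call:
play_rows --plan '[0,0,0,0,0,0,0,0,0,0,0,0,0,0,0,0,0,0,0,0,0,0,0,0,0,0,0,0,0,0]' --hand 0

```text
clock: 17.8
eef_pos: [0.5459, 0.2961, 0.054]
tool_rot: [-0.232, 0.973, 0.0, 0.001]
ft_force: [-1.1, -0.8, 5.4]
grip_width: 0.0129
```

```bash
python3 -c "
from h import *
delta(None)
"
```

```text
clk 17.8 pos [0.5459 0.2961 0.054 ] yaw -2.673 zax [ 0.001  0.001 -1.   ] q [0.5  0.61 0.06 1.02 0.   0.03] F [-1.1 -0.8  5.4] w 0.0129
```

Call:
play_rows --plan '[0,0,-15,0,0,0,0,0,-35,0,0,0,0,0,-50,0,0,0,0,0,-55,0,0,0,0,0,-55,0,0,0,0,0,-36,0,0,0,0,0,0,0,0,0,0,0,0,0,0,0]'

```text
clock: 18.8
eef_pos: [0.5448, 0.2955, 0.2982]
tool_rot: [-0.232, 0.973, -0.0, -0.001]
ft_force: [-0.6, 0.9, -2.0]
grip_width: 0.0129
```

```bash
python3 -c "
from h import *
delta([.5674,.0304,.3])
shot('scene','s5')
"
```

```text
clk 18.8 pos [0.5448 0.2955 0.2982] yaw -2.673 zax [-0.002 -0.001 -1.   ] q [0.5  0.48 0.5  1.59 0.   0.03] F [-0.6  0.9 -2. ] w 0.0129
tool delta mm [  99.5 -246.8   -1.6]
```

View pics/s5.png

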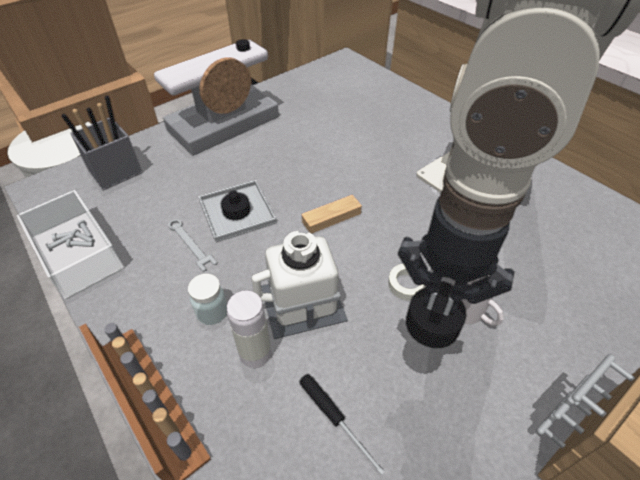

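The lid is held level at (437,315). I'll carry it over the neck.

Call:
play_rows --plan '[8,-20,0,0,0,0,16,-40,0,0,0,0,20,-49,0,0,0,0,20,-49,0,0,0,0,18,-45,0,0,0,0,12,-30,0,0,0,0,5.5,-13.8,0,0,0,0,0,0,0,0,0,0,0,0,0,0,0,0,0,0,0,0,0,0]'

```text
clock: 20.1
eef_pos: [0.5678, 0.032, 0.2991]
tool_rot: [-0.233, 0.972, 0.0, -0.0]
ft_force: [-0.1, 0.3, 0.5]
grip_width: 0.0132
```

```bash
python3 -c "
from h import *
delta([.5674,.0304,.25])
for cam in('top','scene'):
    P=cloud(shot(cam,cam+'6')); d=np.hypot(P[:,0]-.567,P[:,1]-.03)<.05
    k=P[d&(abs(P[:,2]-.285)<.005)]; print(cam,len(k),np.median(k[:,2]),cv2.minEnclosingCircle(k[:,:2].astype(np.float32)))
"
```

```text
clk 20.1 pos [0.5678 0.032  0.2991] yaw -2.671 zax [-0.  0. -1.] q [ 0.06  0.37  0.33  1.53  0.   -0.41] F [-0.1  0.3  0.5] w 0.0132
tool delta mm [ 1.1 -1.2 49.1]
top 0 nan ((0.0, 0.0), 0.0)
scene 755 0.2836775779614946 ((0.5686718821525574, 0.032746218144893646), 0.03711624816060066)
  return _methods._mean(a, axis=axis, dtype=dtype,
  ret = ret.dtype.type(ret / rcount)
```

View pics/scene6.png

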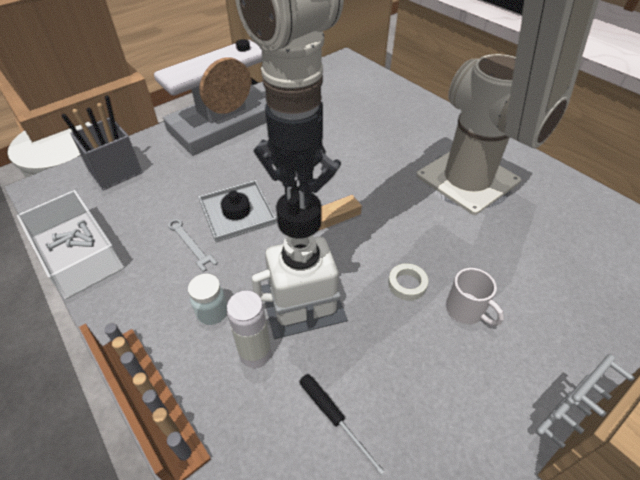

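The lid at (299,213) is above the neck, and the scene depth confirms the remaining offset of (-0.5, -1.7) mm. I'll correct it and lower.

Call:
play_rows --plan '[1.1,-1.2,0,0,0,0,0,0,15,0,0,0,0,0,20,0,0,0,0,0,15,0,0,0,0,0,10,0,0,0,0,0,10,0,0,0,0,0,4,0,0,0,0,0,0,0,0,0,0,0,0,0,0,0]'

```text
clock: 21.32
eef_pos: [0.5678, 0.0291, 0.2257]
tool_rot: [-0.232, 0.973, -0.0, 0.0]
ft_force: [0.0, 0.4, 0.4]
grip_width: 0.013
```

```bash
python3 -c "
from h import *
delta([.5674,.0304,.215])"
```

```text
clk 21.32 pos [0.5678 0.0291 0.2257] yaw -2.673 zax [ 0.001  0.    -1.   ] q [ 0.05  0.38  0.16  1.35  0.   -0.42] F [0.  0.4 0.4] w 0.013
tool delta mm [-0.2  1.3 10.7]
```

Call:
play_rows --plan '[0,1,2,0,0,0,0,0,2,0,0,0,0,0,2,0,0,0,0,0,2,0,0,0,0,0,0,0,0,0]'

```text
clock: 21.95
eef_pos: [0.5671, 0.0301, 0.2185]
tool_rot: [-0.232, 0.973, -0.0, 0.001]
ft_force: [-1.9, -0.8, 4.9]
grip_width: 0.0132
```

Call:
play_rows --plan '[0,0,1.5,0,0,0,0,0,1,0,0,0,0,0,0,0,0,0]'

```text
clock: 22.32
eef_pos: [0.5671, 0.0301, 0.2163]
tool_rot: [-0.232, 0.973, -0.0, 0.001]
ft_force: [-2.7, 0.5, 6.5]
grip_width: 0.0127
```

```bash
python3 -c "
from h import *
delta([.5674,.0304,.215])
for cam in('scene','wrist'):
    P=cloud(shot(cam,cam+'7')); d=np.hypot(P[:,0]-.567,P[:,1]-.03)<.034
    k=P[d&(abs(P[:,2]-.203)<.006)]; print(cam,len(k),np.percentile(k[:,2],[10,50,90]),cv2.minEnclosingCircle(k[:,:2].astype(np.float32)))
"
```

```text
clk 22.32 pos [0.5671 0.0301 0.2163] yaw -2.673 zax [ 0.002  0.    -1.   ] q [ 0.05  0.39  0.14  1.32  0.   -0.42] F [-2.7  0.5  6.5] w 0.0127
tool delta mm [-0.4  0.2  1.3]
scene 511 [0.1995185  0.20096734 0.20256239] ((0.5670925378799438, 0.03011910617351532), 0.033998750150203705)
wrist 7280 [0.20049409 0.20123023 0.2020551 ] ((0.5669926404953003, 0.0299647506326437), 0.034058358520269394)
```

Call:
play_rows --plan '[0,0,1.2,0,0,0,0,0,1,0,0,0,0,0,0,0,0,0,0,0,0,0,0,0]'

```text
clock: 22.92
eef_pos: [0.5671, 0.0301, 0.215]
tool_rot: [-0.232, 0.973, -0.0, 0.001]
ft_force: [-3.7, 0.5, 10.9]
grip_width: 0.0131
```

Call:
play_rows --plan '[0,0,1,0,0,0,0,0,1,0,0,0,0,0,0,0,0,0,0,0,0,0,0,0]'

```text
clock: 23.42
eef_pos: [0.5672, 0.0301, 0.215]
tool_rot: [-0.232, 0.973, -0.0, 0.002]
ft_force: [-7.3, 0.5, 17.6]
grip_width: 0.0129
```

Call:
play_rows --plan '[0,0,1,0,0,0,0,0,1,0,0,0,0,0,0,0,0,0,0,0,0,0,0,0]'

```text
clock: 23.92
eef_pos: [0.5672, 0.0301, 0.2149]
tool_rot: [-0.232, 0.973, -0.0, 0.003]
ft_force: [-10.3, 0.1, 26.7]
grip_width: 0.0129
```

```bash
python3 -c "
from h import *
delta([.5674,.0304,.215])
for cam in('scene','wrist'):
    P=cloud(shot(cam,cam+'8')); d=np.hypot(P[:,0]-.567,P[:,1]-.03)<.034
    k=P[d&(abs(P[:,2]-.203)<.006)]; print(cam,len(k),np.percentile(k[:,2],[10,50,90]))
"
```

```text
clk 23.93 pos [0.5672 0.0301 0.2149] yaw -2.673 zax [ 0.006  0.001 -1.   ] q [ 0.05  0.38  0.13  1.31  0.   -0.42] F [-10.3   0.1  26.7] w 0.0129
tool delta mm [-0.4  0.2 -0.1]
scene 526 [0.19833845 0.19975862 0.20142692]
wrist 7355 [0.19922018 0.19994725 0.20077979]
```

It has bottomed out hard at 27 N with the lid top at 0.200, so it is home. I'll relieve the push, open and back off.

Call:
play_rows --plan '[0,0,-2,0,0,0,0,0,-1.5,0,0,0,0,0,0,0,0,0]'

```text
clock: 24.4
eef_pos: [0.5671, 0.0301, 0.215]
tool_rot: [-0.232, 0.973, -0.0, 0.002]
ft_force: [-4.8, 0.6, 12.2]
grip_width: 0.0131
```

Call:
play_rows --plan '[0,0,0,0,0,0,0,0,0,0,0,0,0,0,0,0,0,0,0,0,0,0,0,0]' --hand 50

```text
clock: 24.9
eef_pos: [0.5669, 0.03, 0.2116]
tool_rot: [-0.232, 0.973, 0.0, -0.0]
ft_force: [-0.7, -0.1, -0.5]
grip_width: 0.0427
```

Call:
play_rows --plan '[0,0,-20,0,0,0,0,0,-40,0,0,0,0,0,-40,0,0,0,0,0,-20,0,0,0,-40,0,0,0,0,0,0,0,0,0,0,0,0,0,0,0,0,0]'

```text
clock: 25.78
eef_pos: [0.6023, 0.048, 0.3312]
tool_rot: [-0.232, 0.973, 0.0, -0.001]
ft_force: [0.1, 1.0, -0.3]
grip_width: 0.0428
```

```bash
python3 -c "
from h import *
delta(None)
for cam in('scene','wrist','top'):
    P=cloud(shot(cam,cam+'9')); d=np.hypot(P[:,0]-.567,P[:,1]-.03)<.034
    k=P[d&(abs(P[:,2]-.2)<.005)]; A=np.c_[k[:,:2]-k[:,:2].mean(0),np.ones(len(k))]; print(cam,len(k),np.median(k[:,2]),'tilt',np.linalg.lstsq(A,k[:,2],rcond=None)[0][:2].round(3),cv2.minEnclosingCircle(k[:,:2].astype(np.float32)))
    k=P[d&(P[:,2]>.222)&(P[:,2]<.24)]; print('bar top',len(k),np.median(k[:,2]) if len(k) else 0)
    d=np.hypot(P[:,0]-.53,P[:,1]+.28)<.045; k=P[d&(abs(P[:,2]-.036)<.004)]; print('cap',len(k),np.median(k[:,2]))
    for n,x,y in(('can',.705,.065),('jar',.722,-.07)):
        k=P[(np.hypot(P[:,0]-x,P[:,1]-y)<.05)&(P[:,2]>.08)]; print(n,k.mean(0).round(3))
"
```

```text
clk 25.77 pos [0.6023 0.048  0.3312] yaw -2.673 zax [-0.002 -0.    -1.   ] q [ 0.08  0.45  0.54  1.66 -0.   -0.39] F [ 0.1  1.  -0.3] w 0.0428
scene 635 0.19971266396683252 tilt [0.003 0.001] ((0.5670433044433594, 0.03006860427558422), 0.03401099890470505)
bar top 219 0.22729104651169363
cap 359 0.0354342646398812
can [0.712 0.075 0.145]
jar [ 0.724 -0.068  0.089]
wrist 5134 0.1998857113170644 tilt [-0.     0.002] ((0.5669790506362915, 0.029965173453092575), 0.034050896763801575)
bar top 1582 0.2277448116239708
cap 495 0.03535055690820432
can [0.691 0.061 0.148]
jar [ 0.718 -0.071  0.089]
top 0 nan tilt [0. 0.] ((0.0, 0.0), 0.0)
bar top 0 0
cap 745 0.036098403016616265
can [nan nan nan]
jar [ 0.722 -0.071  0.09 ]<string>:6: RuntimeWarning: Mean of empty slice.
  ret = um.true_divide(
  return _methods._mean(a, axis=axis, dtype=dtype,
  ret = ret.dtype.type(ret / rcount)
<string>:10: RuntimeWarning: Mean of empty slice.
```

View pics/scene9.png

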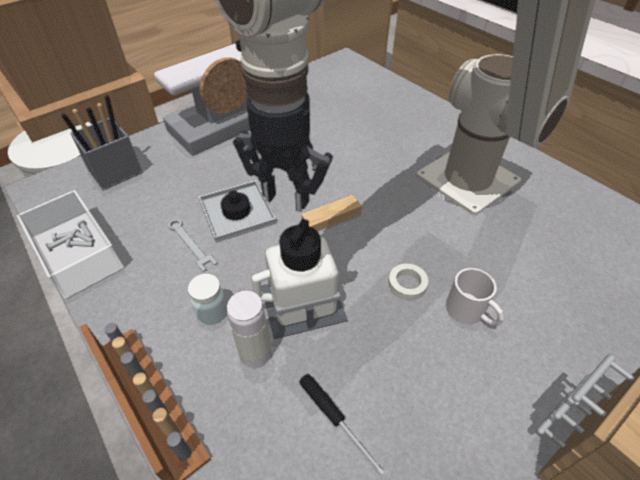

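The lid at (300,250) sits level, with its top at 0.200 as expected when home. The cap is upright in the tray at (235,205), the other objects haven't moved, and the robot is clear.

```bash
python3 -c "
from h import *
print(bot.job_done())"
```

```text
the job is handed in; nothing more can be done
None
```

The jug now has its press-on lid, and I handed the job in at about 26 s of the 61 s allowed; no verdict was reported.

- **Cap:** I pushed it down about 8 mm, turned it counter-clockwise 1.15 rad while it was held down, and lifted it free. It stands upright in the middle of the tray, with its flat top at z ≈ 0.036.
- **Lid:** I pressed it on until it stopped hard at about 27 N. After release its flat top is at z ≈ 0.200, the expected home height, and its tilt is at most 0.003.
- **Other objects:** Nothing else on the bench looks moved in the final scene picture, and the gripper is clear of everything.
- **Checks that disagreed or failed:** The cameras differed by about 2 mm in x, so I placed the lid by relative distance. The arm blocked the top camera's last view of the lid, so the final lid check rests on the scene and wrist cameras.

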